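# Press the lathe's three oilers in order

### The arm

A 6-joint arm with a two-finger parallel gripper is mounted at the origin on the work surface. World frame = base frame: x ahead of the robot, y to its left, z up, the work surface at z = 0. Lengths are in m, angles in degrees, forces in N, time in s.
With the tool pointing down it reaches from about 0.35 to 0.975 m from the base axis. Payload 4.9 kg.
Tool frame: the origin (TCP) lies midway between the tips of the shut fingers; the grasp point (between the pads) lies 19 mm behind it; z points along the fingers, y is the line along which they close (so a half turn about z gives the same grasp; the last joint's range is limited). The gripper opens to 85 mm and grips with 20 to 120 N. Pads are 22 mm wide; open, the fingers measure 114 mm over their backs; the gripper's body (76 mm by 85 mm) begins 54 mm behind the grasp point. The pads swing forward as they close: fully open they stand 13 mm farther back than shut.
Start: joints at [67.781, 3.019, 92.412, -0, 84.569, -6.818], TCP at [0.166, 0.603, 0.231] pointing down, gripper open.
Joint ranges: [-172.51, 172.51], [-57.92, 126.97], [3.15, 148.05], [-58.71, 238.71], [5.1, 150.11], [-179.66, 179.66]. Speed limits (degrees/s): [147.25, 147.25, 180, 180, 180, 180].

### API

Orientations are given as a 3x3 rotation matrix whose columns are the frame's x, y, z axes.
In Python, from bench import env gives the robot as it stands. Calls block until the motion is done:
- env.move_to(position, orientation): joint-space move of the TCP to a pose.
- env.move_linear(position, orientation=None, speed=0.15, f_stop=None): straight line of the TCP; orientation=None keeps the orientation; speed is the mean speed in m/s. With f_stop (N) it stops when the force on the tool has changed by that much, and returns True; else False.
- env.set_joints(angles): joint-space move.
- env.open() and env.gripper_close(squeeze=None): open the fingers fully, or close them until they stop; squeeze is the grip in N (None keeps the last).
- env.wait(seconds).
- env.ik(position, orientation): joint angles nearest the present ones, or None.
- env.observe(): the state.
- env.snapshot(name): name is "side" or "top" or "wrist"; returns the picture (480x640x3 uint8, red, green, blue); there is no depth.
- env.camera_info(name): a dict with "camera_matrix" (3x3 intrinsics, pixels), "extrinsics" (4x4, takes a point from camera to world coordinates). Camera axes: x right, y down, z forward; pixel columns grow to the right and rows downward; lengths in m; the calibration is good to about 2 mm. A picture is of the moment at which its call begins: read the wrist's pose just before it. camera_info takes no time and is no camera call; for the wrist camera it gives the pose at the moment of the call.
A pose or a line that the arm cannot do raises env.MotionError and nothing moves.
- env.hand_in(): hands the job in; it is judged then, once.
The state is a dict: "clock": time; "q": joint angles; "qd": joint speeds; "effort": joint torques, N m; "position": TCP position; "orientation": TCP orientation; "contact_force": force on the tool from outside, world axes, zero at the start; "ft_torque": the same for the moment, N m; "gripper_width": finger opening in m; "grasp_force": force on a finger pad.
Only numpy, scipy, OpenCV 4.12 (cv2) and the standard library are available. Lean on these libraries where they do the work, as an engineer would, in place of code of your own. Each camera call takes 0.05 s, during which the arm holds its last target. There are 200 camera calls.

### The job

Oil the bench lathe before it is switched on: with a light push of the fingertips, press each black oiler knob all the way down, first the one on the headstock, then the one on the tool-rest slide, last the one on the tailstock. Press gently, do not grip or pull the knobs, and leave the loose things on the bench where they are.

Things in the scene. Friction and masses are not known exactly. Their poses are not given: they have to be found in the camera images.
- head_knob_top (a point): Oiler knob of the headstock: a flat black round knob 28 mm across and 10 mm thick on a thin steel rod over a brass collar, on top of the headstock. This point: centre of its flat top, z up; it is 290 mm above the bench when raised, 276 mm fully down. It moves straight down only; 3 to 4 N moves it. At the bottom its sprung cap gives up to 6 mm more, 1.5 N/mm; over 40 N breaks it.
- head_oiler (a joint): How far the headstock oiler knob is pressed, m: 0 = raised, 0.014 = fully down at its stop; starts between 0 and 0.002. No spring: it stays where it is left. Negative = pulled up.
- slide_knob_top (a point): Oiler knob of the tool-rest slide: a flat black round knob 28 mm across and 10 mm thick on a thin steel rod over a brass collar, at the near (robot) end of the tool-rest slide. This point: centre of its flat top, z up; it is 165 mm above the bench when raised, 151 mm fully down. It moves straight down only; 3 to 4 N moves it. At the bottom its sprung cap gives up to 6 mm more, 1.5 N/mm; over 40 N breaks it.
- slide_oiler (a joint): How far the tool-rest slide oiler knob is pressed, m: 0 = raised, 0.014 = fully down at its stop; starts between 0 and 0.002. No spring: it stays where it is left. Negative = pulled up.
- tail_knob_top (a point): Oiler knob of the tailstock: a flat black round knob 28 mm across and 10 mm thick on a thin steel rod over a brass collar, on top of the tailstock. This point: centre of its flat top, z up; it is 275 mm above the bench when raised, 261 mm fully down. It moves straight down only; 3 to 4 N moves it. At the bottom its sprung cap gives up to 6 mm more, 1.5 N/mm; over 40 N breaks it.
- tail_oiler (a joint): How far the tailstock oiler knob is pressed, m: 0 = raised, 0.014 = fully down at its stop; starts between 0 and 0.002. No spring: it stays where it is left. Negative = pulled up.
- lathe: The fixed bench lathe, 740 mm long: two steel bed bars on green feet, along its y axis. At its left (+y) end the headstock, the biggest green casting (135 x 170 mm, top 250 mm above the bench), with steel chuck and motor. Origin: bench level, mid length, between the bars; x points away from the robot, within 0.15 rad.
- slide: Tool-rest slide: a low green arm (165 x 60 mm, top 125 mm above the bench) fixed across the bed bars, reaching to the robot side, its knob 115 mm from the bars' mid-line. It carries the tool rest, a dark bar 150 mm long parallel to the bed, top 199 mm above the bench, 77 mm beyond the knob. Origin: bench level, between the bars.
- tailstock: Tailstock: narrow green casting (70 x 85 mm, top 235 mm above the bench) fixed on the bed towards the lathe's right (-y) end, with a black handwheel on its -y side. Origin: bench level, below its knob.
- glue: White glue bottle, 44 mm across, 130 mm tall, loose on the bench in front of the lathe; origin at the centre of its underside. Bystander.
- egg_cup: Turned wooden egg cup, 48 mm across, 70 mm tall, loose on the bench in front of the lathe; origin at the centre of its underside. Bystander.
- hammer: Hammer lying loose on the bench in front of the lathe, right of the middle, about parallel to the lathe; origin under its middle. Bystander.

How it is judged (in metres and radians):
On the way, in this order (a step that is already met when the one before it is completed fails the run):
1. the headstock oiler knob is pressed down (at least 10 of 14 mm) (value of joint head_oiler above 0.01 m), for 0.1 s.
2. the tool-rest slide oiler knob is pressed down (at least 10 of 14 mm) (value of joint slide_oiler above 0.01 m), for 0.1 s.
3. the tailstock oiler knob is pressed down (at least 10 of 14 mm) (value of joint tail_oiler above 0.01 m), for 0.1 s.
At the end, for the whole second after the job is handed in: All three oiler knobs are down (at least 10 mm of their 14 mm), and the glue bottle, egg cup and hammer are at rest within 20 mm of where they began (value of joint each of head_oiler, slide_oiler, tail_oiler above 0.01 m and distance of each of glue, egg_cup, hammer from where it was at the start of the episode below 0.02 m and linear speed of each of glue, egg_cup, hammer below 0.01 m/s); the robot touches nothing.
It fails at once if the tool-rest slide knob is pressed (beyond 5 mm) before the headstock knob is down (10 mm) (value of joint slide_oiler above 0.005 m and value of joint head_oiler below 0.01 m).
It fails at once if the tailstock knob is pressed (beyond 5 mm) before the tool-rest slide knob is down (10 mm) (value of joint tail_oiler above 0.005 m and value of joint slide_oiler below 0.01 m).
It fails at once if an oiler knob is pushed or struck with more than 40 N (contact force between any of head_oiler, slide_oiler, tail_oiler and anything else above 40 N).
It fails at once if an oiler knob is pulled up (more than 3 mm above its raised position) (value of joint any of head_oiler, slide_oiler, tail_oiler below -0.003 m).
It fails at once if a loose thing on the bench is moved more than 20 mm (distance of any of glue, egg_cup, hammer from where it was at the start of the episode above 0.02 m).
It also fails if it takes over 48 s, if anything falls off the work surface, if the arm or the gripper's body presses on something with over 40 N, if the wrist force passes 120 N, or if a joint passes its speed limit or range.

## Working session

There is one attempt and no reset: what is moved stays moved. The work goes in short steps, each a Python script; the robot and the scene stay as the last script left them, time stands still between calls to the robot, and variables do not carry over. Pictures are saved under pics/ and viewed, at most 10 in all, crops included, and the job is handed in when it is done.

```bash
mkdir -p pics; ls
python3 - <<'E'
from bench import env
import cv2
for n in("top","side"):
    cv2.imwrite(f"pics/{n}0.png",env.snapshot(n)[:,:,::-1]); i=env.camera_info(n); print(n,i["camera_matrix"],i["extrinsics"])
print(env.observe()["clock"])
E
```

```text
pics
top [[552.13366128   0.         325.53397397]
 [  0.         552.13366128 234.76819174]
 [  0.           0.           1.        ]] [[ 0.00891586 -0.99463019  0.10310817  0.36809983]
 [-0.99967826 -0.0064172   0.02453977 -0.00941092]
 [-0.02374633 -0.10329379 -0.99436739  1.33278865]
 [ 0.          0.          0.          1.        ]]
side [[449.83907009   0.         320.05639274]
 [  0.         449.83907009 238.65202371]
 [  0.           0.           1.        ]] [[-0.98830332 -0.12284914  0.09035835  0.40043724]
 [-0.15216041  0.75478743 -0.63807769  0.55305   ]
 [ 0.01018595 -0.64436326 -0.7646517   0.82693965]
 [ 0.          0.          0.          1.        ]]
0.1
```

View pics/top0.png

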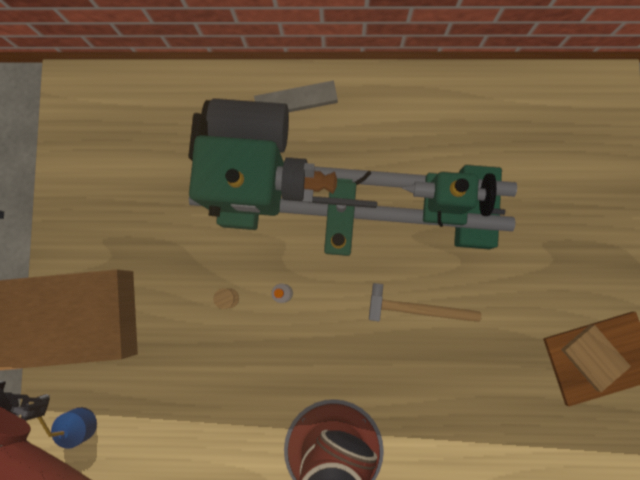

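View pics/side0.png

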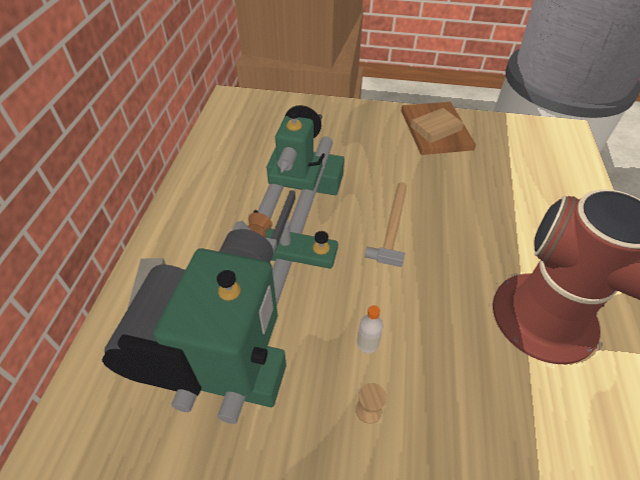

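The top view shows the head knob near (232,175), the slide knob near (338,240), and the tail knob near (461,185). A tall brown box stands near (65,320), close to the arm. The side view shows the same knobs at (227,278), (321,238) and (294,122); the tail knob blends into the handwheel there.

```bash
cat > h.py <<'E'
import numpy as np, cv2
def dark(img,c,r=14,th=45):
    m=(img.max(2)<th).astype(np.uint8)
    y,x=np.indices(m.shape); m[(x-c[0])**2+(y-c[1])**2>r*r]=0
    n,l,s,ce=cv2.connectedComponentsWithStats(m)
    k=1+np.argmax(s[1:,4]); return ce[k],s[k]
def ray(info,p,z):
    K,E=info["camera_matrix"],info["extrinsics"]
    d=E[:3,:3]@np.linalg.solve(K,[p[0],p[1],1]); o=E[:3,3]
    return o+d*(z-o[2])/d[2]
def proj(info,P):
    K,E=info["camera_matrix"],info["extrinsics"]
    u=K@(E[:3,:3].T@(np.array(P)-E[:3,3])); return u[:2]/u[2]
Z=dict(head=.289,slide=.164,tail=.274)
E
python3 - <<'E'
from bench import env
from h import *
t=cv2.imread("pics/top0.png"); i=env.camera_info("top")
for n,c in dict(head=(232,175),slide=(338,240),tail=(461,185)).items():
    p,s=dark(t,c,12); P=ray(i,p,Z[n]); print(n,p,s,P,proj(env.camera_info("side"),P))
# box outline: base/top at left
for p in [(120,272),(135,355),(118,358),(133,270)]: print(p,[ray(i,p,z)[:2].round(3) for z in (0,.2,.3)])
big=cv2.resize(t[100:280,180:520],None,fx=2.3,fy=2.3,interpolation=cv2.INTER_CUBIC); cv2.imwrite("pics/topc.png",big)
# lookout orientation: y along closing
R=np.array([[1,0,0],[0,-1,0],[0,0,-1.]]); R2=np.array([[0,1,0],[1,0,0],[0,0,-1.]])
o=env.observe();print(o["orientation"])
E=env.camera_info("wrist")["extrinsics"];T=np.eye(4);T[:3,:3]=o["orientation"];T[:3,3]=o["position"]
print((np.linalg.inv(T)@E).round(3), env.camera_info("wrist")["camera_matrix"])
E
```

```text
head [231.85074627 175.        ] [226 169  13  13 134] [0.59117644 0.19830575 0.289     ] [223.89009776 276.73119804]
slide [337.84337349 238.59036145] [333 234  10  11  83] [ 0.48129298 -0.00681853  0.164     ] [319.29612621 235.89515005]
tail [461.78195489 184.63157895] [456 179  13  13 133] [ 0.57713954 -0.24616771  0.274     ] [292.24375785 111.27123242]
(120, 272) [array([0.412, 0.523]), array([0.405, 0.443]), array([0.402, 0.403])]
(135, 355) [array([0.214, 0.477]), array([0.237, 0.404]), array([0.249, 0.368])]
(118, 358) [array([0.207, 0.518]), array([0.231, 0.439]), array([0.243, 0.399])]
(133, 270) [array([0.417, 0.491]), array([0.41 , 0.416]), array([0.406, 0.378])]
[[-9.64103717e-01  2.65524960e-01 -7.20582022e-04]
 [ 2.65525843e-01  9.64102116e-01 -1.77077123e-03]
 [ 2.24530692e-04 -1.89854027e-03 -9.99998173e-01]]
[[ 0.001 -0.952 -0.305  0.078]
 [ 1.     0.001 -0.    -0.001]
 [ 0.001 -0.305  0.952 -0.143]
 [ 0.     0.     0.     1.   ]] [[332.82888639   0.         314.17133154]
 [  0.         332.82888639 237.85962311]
 [  0.           0.           1.        ]]
```

View pics/topc.png

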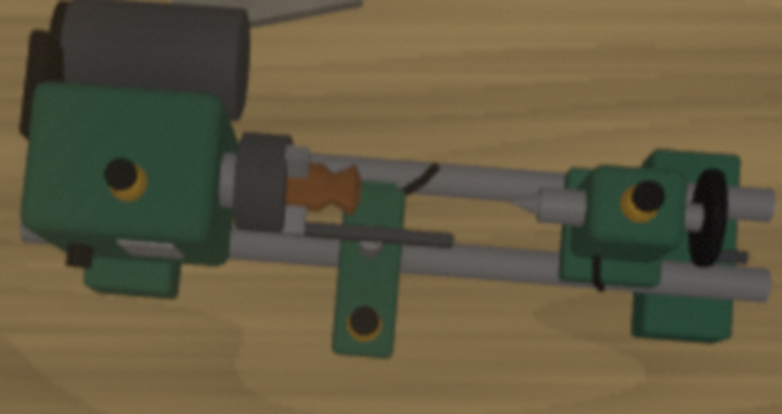

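Side-view projections agree to a few millimetres. The box is only about 8 cm tall. I'll hover over each knob and refine with the wrist camera.

```bash
cat >> h.py <<'E'
R=np.array([[-1.,0,0],[0,1,0],[0,0,-1]])
E
python3 - <<'E'
from bench import env
from h import *
o=env.observe(); env.gripper_close(20)
p=o["position"].copy() if hasattr(o["position"],"copy") else np.array(o["position"]); p[2]=.42
env.move_linear(p,speed=.25)
P=np.array([.591,.198,.289])
env.move_to([P[0],P[1],.42],R)
i=env.camera_info("wrist"); im=env.snapshot("wrist")
print(proj(i,P)); cv2.imwrite("pics/w_head.png",im[:,:,::-1])
try:
    c,s=dark(im,proj(i,P),40); print(c,s,ray(i,c,.289))
except Exception as e: print(e)
o=env.observe(); print(o["clock"],o["position"],o["contact_force"])
E
```

```text
[313.91927555 228.0539104 ]
attempt to get argmax of an empty sequence
3.9333 [0.59067355 0.19888901 0.42005223] [-0.35808162 -0.03036824 -0.24800784]
```

View pics/w_head.png

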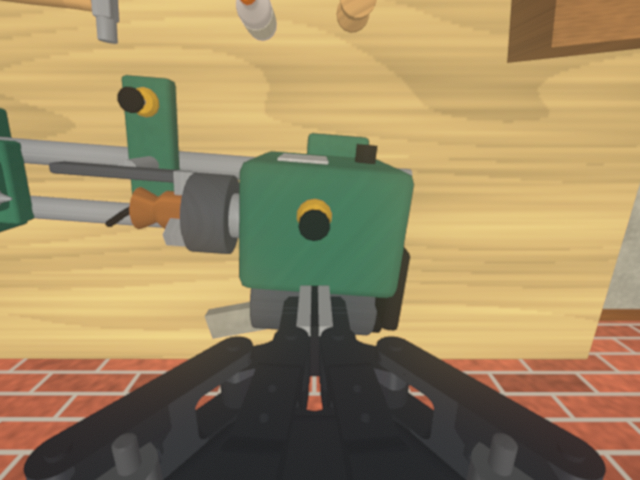

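The knob sits at about (314,224), against a predicted (314,228), so it is about 3 mm nearer the robot. Fingers are clear; pressing now.

```bash
cat >> h.py <<'E'
def refine(env,n,P,tag):
    i=env.camera_info("wrist"); im=env.snapshot("wrist"); cv2.imwrite(f"pics/w_{tag}.png",im[:,:,::-1])
    u=proj(i,P); c,s=dark(im,u,32,75); Q=ray(i,c,P[2]); print(tag,u,c,s,Q.round(4)); return Q
def press(env,n,Q):
    z=Z[n]+.001
    env.move_linear([Q[0],Q[1],z+.015],R,speed=.12); f0=env.observe()["contact_force"][2]
    hit=env.move_linear([Q[0],Q[1],z-.014-.004],R,speed=.02,f_stop=8.5)
    o=env.observe(); print(n,"hit",hit,"z",o["position"],"F",np.array(o["contact_force"])-[0,0,f0],"zdown",z-.014)
E
python3 - <<'E'
from bench import env
from h import *
Q=refine(env,"head",np.array([.591,.198,.289]),"h2")
if abs(Q[0]-.59)<.01 and abs(Q[1]-.198)<.01:
    press(env,"head",Q); env.move_linear([Q[0],Q[1],.40],R,speed=.15)
    refine(env,"head",np.array([Q[0],Q[1],.276]),"h3")
    P=np.array([.480,-.007,.164])
    env.move_to([P[0],P[1],.32],R); refine(env,"slide",P,"s1")
print(env.observe()["clock"],env.observe()["position"])
E
```

```text
h2 [313.85328318 228.05305281] [313.75313808 225.11157601] [299 210  31  31 717] [0.5884 0.1979 0.289 ]
head hit False z [0.58846226 0.19792444 0.27339487] F [-3.05924872 -1.28956553  7.71937314] zdown 0.27599999999999997
h3 [315.10646587 231.39017196] [315.0817942  231.49340369] [300 216  31  31 758] [0.5885 0.1979 0.276 ]
s1 [314.39450586 219.36993441] [313.23259762 217.32258065] [300 204  28  27 589] [ 0.478  -0.0081  0.164 ]
8.9583 [ 0.48078405 -0.00636539  0.32084579]
```

The head knob is fully down: 7.7 N with the tip below the stop height, and the knob re-seen at its lowered height. Next, slide then tail.

Run:
```python
from bench import env
from h import *
Q=np.array([.478,-.0081,.164])
press(env,"slide",Q); env.move_linear([Q[0],Q[1],.30],R,speed=.15)
S=refine(env,"slide",np.array([Q[0],Q[1],.151]),"s2")
env.move_linear([Q[0],Q[1],.40],R,speed=.2)
P=np.array([.576,-.246,.274])
env.move_to([P[0],P[1],.41],R); Q=refine(env,"tail",P,"t1")
print(env.observe()["clock"])
```

```text
slide hit False z [ 0.47806843 -0.00810618  0.147921  ] F [-4.68166701 -0.01385542  6.66614927] zdown 0.151
s2 [314.72341995 223.63804709] [314.6763754  223.53236246] [301 210  28  28 618] [ 0.4779 -0.0081  0.151 ]
t1 [313.53847867 226.34417627] [311.7630814  225.11337209] [297 211  30  29 688] [ 0.5749 -0.2475  0.274 ]
15.0
```

View pics/w_t1.png

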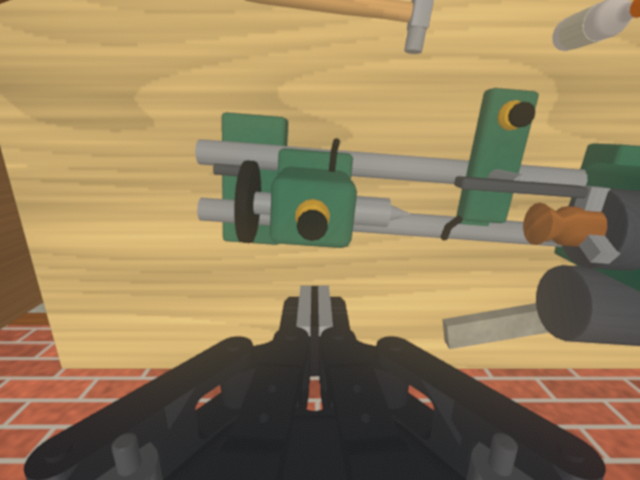

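The tail knob is clear at (312,225), the handwheel at (247,200) is well aside, and the slide knob is down.

Run:
```python
from bench import env
from h import *
Q=np.array([.5749,-.2475,.274])
press(env,"tail",Q); env.move_linear([Q[0],Q[1],.40],R,speed=.15)
refine(env,"tail",np.array([Q[0],Q[1],.261]),"t2")
# bystanders/lathe: compare top view with start away from arm
env.move_to([.40,-.25,.42],R)
t=env.snapshot("top")[:,:,::-1]; a=cv2.imread("pics/top0.png")
d=cv2.absdiff(t,a).max(2); print("bystander diff px",(d[280:325,205:295]>40).sum(),(d[278:325,365:485]>40).sum())
cv2.imwrite("pics/top1.png",t); print(env.observe()["clock"])
```

```text
tail hit False z [ 0.5749501  -0.24754004  0.25839056] F [-3.25972043  1.69431105  7.32173688] zdown 0.261
t2 [314.51185895 226.43830618] [314.44070278 226.55636896] [300 212  30  30 683] [ 0.575  -0.2476  0.261 ]
bystander diff px 0 1582
19.8833
```

View pics/top1.png

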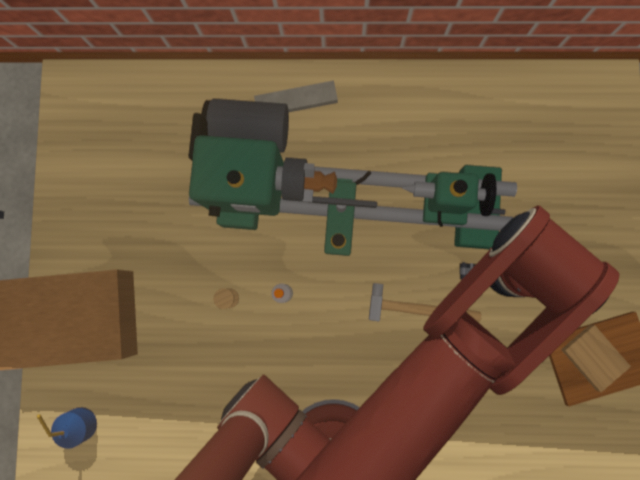

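All three knobs are down. The glue bottle at (282,293), egg cup at (225,298) and hammer at (376,302) have not moved; the pixel difference there is only the arm. Nothing is touching.

```bash
python3 -c "
from bench import env
print(env.hand_in())"
```

```text
the job is handed in; nothing more can be done
None
```

I pressed the three oiler knobs fully down in order (headstock, slide, tailstock) at under 8 N each on the vertical axis, left the loose things where they were, and handed the job in at about 20 s; no verdict came back.

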